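Turn the property turntable to hand over the padlock

TASK

On the desk stands a property turntable, divided by four upright arms into four compartments, three of them loaded. With a fingertip, push on one of the arms to turn it gently, without spinning it, until the padlock lies squarely in front of the white hand-over ledge, in line with the ledge's middle. Do not touch or lift the things lying on the turntable, let them ride along, and leave the stamp, mug and pen cup on the desk where they are.

Things in the scene. Friction and masses are not known exactly. Their poses are not given: they have to be found in the camera images.
- ledge: Fixed base plate of the turntable with the hand-over ledge on it. Origin: on the turntable's vertical turning axis, at desk height. The ledge lies along this body's -x axis: a white flat block 60 mm long (radially) and 70 mm wide, from 150 to 210 mm from the axis, top 28 mm above the desk, level with the turntable's disc; its middle line is the -x axis.
- rotor (a joint): Angle of the turntable about the vertical axis in rad: 0 at the start, grows counter-clockwise seen from above. It can be turned either way by more than a full turn. It turns stiffly (about 0.08 N m of friction, so 1 N at 100 mm from the axis) and stays where it is left.
- rotor_hub (a point): On the turning axis at the top of the hub, 72 mm above the desk; turns with the turntable. The turntable is a flat grey disc, 280 mm across, its top 28 mm above the desk, with four upright metal arms (dividers) 90 degrees apart running from the axis out to 142 mm from it, 8 mm thick and 40 mm high (from 28 to 68 mm above the desk) and a round hub of 32 mm diameter.
- rotor_empty (a point): On the disc's top in the middle of the empty compartment, 85 mm from the axis, 45 degrees from either of the two arms that bound it; turns with the turntable. A finger has room here and can push either arm. At the start the empty compartment is the one that faces the ledge, within about 20 degrees.
- padlock: Loose brass padlock with a steel U shackle, lying flat on the disc in one of the three loaded compartments: 66 mm long along its x (shackle to +x), 46 mm wide, 20 mm high, 0.2 kg. Origin: centre of its underside, about 83 mm from the axis, near the middle of its compartment. It rides along with the disc.
- wallet: Loose closed black wallet lying flat in another compartment, 60 x 80 x 15 mm. Origin: centre of its underside.
- watch: Loose wristwatch with closed steel bracelet, lying on the bracelet's edge in another compartment: an upright ring 61 mm across, 18 mm high, with a rectangular case 32 mm wide and 24 mm high on its +x side, dial 36 mm from the centre. Origin: centre of the ring, at its underside.
- stamp: Bystander on the robot's right: wooden hand stamp, 30 x 55 mm, 74 mm high. Origin: centre of its underside.
- mug: Bystander on the robot's left: white mug, 76 mm across, 90 mm high, handle to its +y. Origin: centre of its underside.
- pencup: Bystander on the robot's right: grey cup, 68 mm across and 85 mm high, with pens up to 145 mm high. Origin: centre of its underside.
Mind the look-alikes: they are no part of the job. Several things have the shape of the wallet; the one meant has the colours described above.

How it is judged (in metres and radians):
At the end, for the whole second after the job is handed in: The padlock's centre lies within 15 mm of the ledge's middle line, on the ledge's side of the axis; turntable at rest (below 0.05 rad/s); padlock, wallet and watch lie flat on the disc, at rest; stamp, mug and pen cup upright and within 15 mm of where they were (x of padlock in the frame of ledge below -0.04 m and y of padlock in the frame of ledge between -0.015 and 0.015 m and velocity of joint rotor between -0.05 and 0.05 rad/s and horizontal distance between each of padlock, wallet, watch and ledge below 0.135 m and height (world z) of padlock between 0.022 and 0.034 m and angle between each of padlock, wallet, watch, stamp, mug, pencup's own z axis and vertical below 0.15 rad and linear speed of each of padlock, wallet, watch below 0.03 m/s and height (world z) of wallet between 0.022 and 0.034 m and height (world z) of watch between 0.022 and 0.034 m and distance of each of stamp, mug, pencup from where it was at the start of the episode below 0.015 m); the robot touches nothing.
It fails at once if a thing lying on the turntable is touched by the robot (contact force between any of the fingers, the arm and padlock above 0.5 N or contact force between any of the fingers, the arm and wallet above 0.5 N or contact force between any of the fingers, the arm and watch above 0.5 N).
It fails at once if a thing on the turntable is lifted (height (world z) of any of padlock, wallet, watch above 0.045 m).
It fails at once if the turntable is spun (faster than 2.5 rad/s) (velocity of joint rotor above 2.5 rad/s or velocity of joint rotor below -2.5 rad/s).
It fails at once if the stamp, mug or pen cup is moved by more than 15 mm (distance of any of stamp, mug, pencup from where it was at the start of the episode above 0.015 m).
It also fails if it takes over 53 s, if anything falls off the work surface, if the arm or the gripper's body presses on something with over 40 N, if the wrist force passes 120 N, or if a joint passes its speed limit or range.

ROBOT

A 6-joint arm with a two-finger parallel gripper is mounted at the origin on the work surface. World frame = base frame: x ahead of the robot, y to its left, z up, the work surface at z = 0. Lengths are in m, angles in degrees, forces in N, time in s.
With the tool pointing down it reaches from about 0.425 to 0.925 m from the base axis. Payload 12.5 kg.
Tool frame: the origin (TCP) lies at the very end of the fingers, on their centre line; the grasp point (between the pads) lies 19 mm behind it (robot.grip_point_offset is the z of the grasp point in the tool frame, in m); z points along the fingers, x is the direction in which the jaws open and shut, and the axes are right-handed (so a half turn about z gives the same grasp; the last joint's range is limited). The gripper opens to 85 mm and grips with 20 to 120 N. Pads are 22 mm wide; open, the fingers measure 114 mm over their backs; the gripper's body (76 mm by 85 mm) begins 54 mm behind the grasp point. The pads swing forward as they close: fully open they stand 13 mm farther back than shut.
Start: joints at [-81.509, 28.126, 89.318, -0, 62.55, -6.05], TCP at [0.157, -0.605, 0.231] pointing down, gripper open.
Joint ranges: [-177.58, 177.58], [-47.91, 125.51], [2.72, 160], [-65.01, 245.01], [3.68, 167.84], [-153.87, 153.87]. Speed limits (degrees/s): [127.2, 127.2, 159.86, 180, 180, 180].

INTERFACE

Orientations are given as a 3x3 rotation matrix whose columns are the frame's x, y, z axes.
In Python, from plant import robot gives the robot as it stands.
- The arm moves only by the shell command python3 -m crank 'ROWS' [FORCE]. ROWS is text: rows parted by semicolons, each of 7 numbers parted by spaces: the finger opening in cm, from 0 to 8.54, then the shift along the tool's x, y, z in cm, then the turn, a rotation vector about the tool's x, y, z in degrees. A call has 1 to 5 rows; each row shifts and turns the commanded pose from where the row before left it, along the tool's axes as they then stand; what a row does not reach is not made up. A row lasts 1/12 s, in which the tool goes at most 41.7 mm and 7.16 degrees, less where a joint would pass 70% of its speed; a pose out of reach is approached as far as the arm can. A call is refused whole if a number of a shift passes 4.17 or a number of a turn 7.16, either way. A call with a gripper value outside its range is refused whole. The fingers move at their own pace and stop on an object; FORCE is the grip in N (left out, the last holds). Time passes only in rows, so rows that do not move let the fingers close. It gives the time, the measured TCP pose, the force and the opening at its end, in the units of the state.
- robot.get_obs(): the state, without advancing time (a new reading comes with each control period).
- robot.camera(name): name is "side" or "top"; returns (picture, depth): 400x640x3 uint8, red, green, blue; 400x640 float32, m along the optical axis (not along the pixel's ray), 0 where there is no reading.
- robot.camera_model(name): a dict with "intrinsics" (3x3 intrinsics, pixels), "R" (3x3) and "t" (3): a world point X has camera coordinates R X + t. Camera axes: x right, y down, z forward; pixel columns grow to the right and rows downward; lengths in m; the calibration is good to about 2 mm. A picture is of the moment at which its call begins. camera_model takes no time and is no camera call.
- robot.close_job(): hands the job in, once; it reports no verdict.
Trained networks look in the newest picture that a camera, given by its name, has taken for a name from the list of things; names that differ only in an ending like _2 or _b are one class to them, and where a whole thing is asked for, a point or a joint stands for the part that bears it (a point fixed in the world has none). Each returns a list of dicts, best first, with "conf" (0 to 1); they miss things now and then, are a little off and sometimes report something else, mostly with a low value. They report only what shows in the picture. A call takes as long as a camera call. They do not tell look-alikes from the thing itself.
- robot.look_for(target, camera): "location" ([x, y, z] in m, in world coordinates, good to about 4 mm: the middle of the surface that is visible of it).
The state is a dict: "t": time; "q": joint angles; "joint_velocities": joint speeds; "joint_efforts": joint torques, N m; "eef_pos": TCP position; "orientation": TCP orientation; "force": force on the tool from outside, world axes, zero at the start; "wrist_torque": the same for the moment, N m; "opening": finger opening in m.
Only numpy, scipy, OpenCV 4.12 (cv2) and the standard library are available. Lean on these libraries where they do the work, as an engineer would, in place of code of your own. Each camera call takes 0.05 s, during which the arm holds its last target.

## Working session

There is one attempt and no reset: what is moved stays moved. The work goes in short steps, Python scripts to look and compute and a shell command to move; the robot and the scene stay as the last step left them, time stands still between calls to the robot, and variables do not carry over. Pictures are saved under pics/ and viewed, and the job is handed in when it is done.

```bash
mkdir -p pics; ls; python3 - <<'E'
from plant import robot
import cv2,numpy as np
for n in ["top","side"]:
    p,d=robot.camera(n); cv2.imwrite(f"pics/{n}0.png",p[...,::-1]); np.savez(f"{n}0.npz",p=p,d=d)
    m=robot.camera_model(n); print(n,m)
for t in ["rotor_hub","padlock","wallet","watch","ledge","stamp","mug","pencup"]:
    for r in robot.look_for(t,"top")[:3]: print(t,np.round(r["location"],3),round(r["conf"],2))
o=robot.get_obs(); print(o)
E
```

```text
pics
top {'intrinsics': array([[372.81581392,   0.        , 320.85574363],
       [  0.        , 372.81581392, 193.74063289],
       [  0.        ,   0.        ,   1.        ]]), 'R': array([[-0.00712035, -0.99996728,  0.00384042],
       [-0.99213402,  0.00658447, -0.12500689],
       [ 0.12497751, -0.00470031, -0.99214844]]), 't': array([6.07584212e-05, 6.36675585e-01, 1.15418896e+00])}
side {'intrinsics': array([[409.25250132,   0.        , 324.02046811],
       [  0.        , 409.25250132, 199.2501391 ],
       [  0.        ,   0.        ,   1.        ]]), 'R': array([[-0.74448233, -0.66763104,  0.00385461],
       [-0.37180941,  0.40979941, -0.83295991],
       [ 0.55453027, -0.62155711, -0.55331992]]), 't': array([0.46425501, 0.274755  , 0.69578512])}
rotor_hub [0.534 0.023 0.027] 0.55
padlock [0.629 0.029 0.045] 0.81
wallet [ 0.646 -0.253  0.014] 0.95
wallet [ 0.564 -0.066  0.046] 0.7
wallet [ 0.419 -0.257  0.016] 0.67
watch [0.513 0.115 0.048] 0.5
ledge [0.37  0.023 0.029] 0.55
stamp [ 0.496 -0.36   0.014] 0.71
mug [0.545 0.429 0.044] 0.8
mug [0.625 0.026 0.045] 0.18
pencup [ 0.736 -0.39   0.057] 0.65
{'t': 0.5, 'q': array([-8.15083306e+01,  2.81277475e+01,  8.93197458e+01, -1.56735903e-03,
        6.25487782e+01, -6.05076853e+00]), 'joint_velocities': array([ 0.00850627,  0.01217949, -0.03190883,  0.02222283, -0.08366124,
        0.01374857]), 'joint_efforts': array([-2.44216746e-03, -6.17850208e+01, -2.61699218e+01, -1.81570699e-04,
        5.86250062e-04, -1.95660976e-05]), 'eef_pos': array([ 0.15694944, -0.6049821 ,  0.23130523]), 'orientation': array([[ 2.51109231e-01, -9.67958756e-01, -1.43999952e-05],
       [-9.67958755e-01, -2.51109229e-01, -6.79461100e-05],
       [ 6.21530604e-05,  3.10004968e-05, -9.99999998e-01]]), 'force': array([-0.3756583 ,  0.8974104 ,  0.07312687]), 'wrist_torque': array([ 0.02976654,  0.00031022, -0.03633318]), 'opening': 0.08540391490085099}
```

View pics/top0.png

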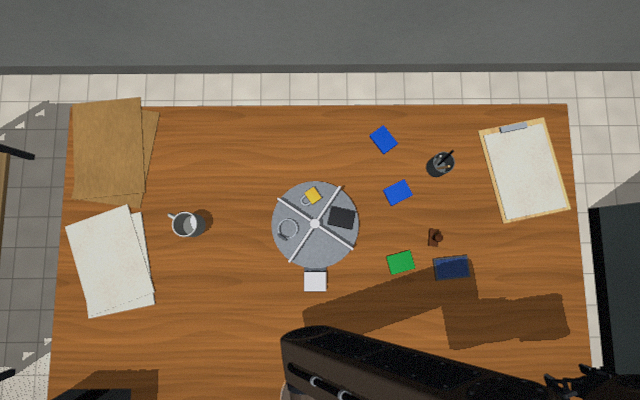

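View pics/side0.png

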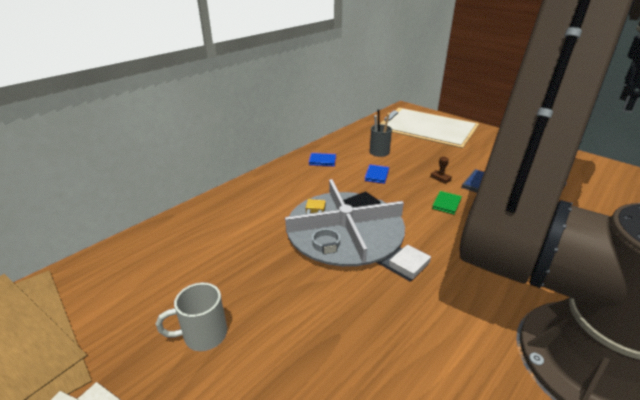

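```bash
python3 - <<'E'
import cv2
i=cv2.imread("pics/top0.png")[90:310,200:440]
cv2.imwrite("pics/top0c.png",cv2.resize(i,None,fx=2.7,fy=2.7,interpolation=cv2.INTER_CUBIC))
E
```

```text
(no output)
```

View pics/top0c.png

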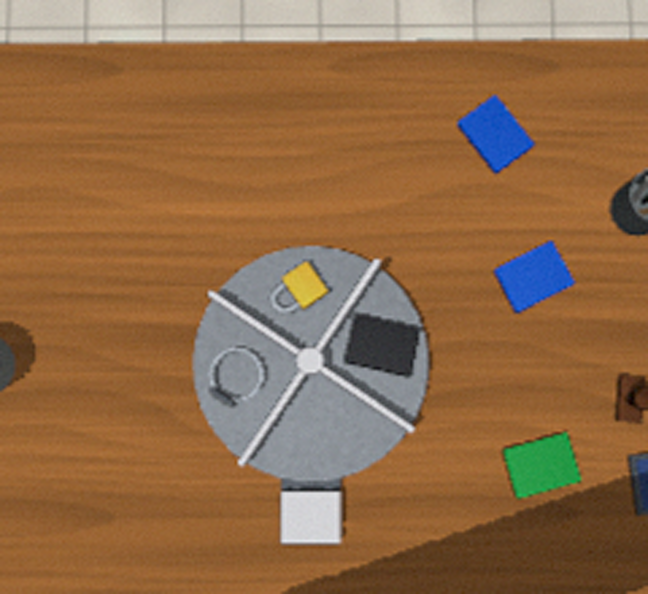

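The top view shows the turntable hub near (315,224). The padlock is at (311,196), the watch at (288,229), the black wallet at (341,217) and the ledge at (315,281). The empty compartment faces the ledge. The blue and green wallet shapes on the desk, around (383,139), (397,192), (400,262) and (451,267), are look-alikes. The crop confirms the brass padlock lies opposite the ledge, so I need roughly half a turn. Next I'll measure it accurately.

```bash
cat > h.py <<'E'
import numpy as np,cv2
from plant import robot
def snap(n,name=None):
    p,d=robot.camera(n)
    if name: cv2.imwrite(name,p[...,::-1])
    return p,d
def onplane(n,uv,z):
    m=robot.camera_model(n);K,R,t=m["intrinsics"],m["R"],m["t"]
    uv=np.atleast_2d(uv).astype(float)
    r=np.c_[uv,np.ones(len(uv))]@np.linalg.inv(K).T@R; c=-R.T@t
    return (c+r*((z-c[2])/r[:,2])[:,None])[:,:2]
def cloud(n,d):
    m=robot.camera_model(n);K,R,t=m["intrinsics"],m["R"],m["t"]
    v,u=np.mgrid[:400,:640]
    P=np.stack([(u-K[0,2])/K[0,0]*d,(v-K[1,2])/K[1,1]*d,d],-1)
    return (P-t)@R
def meas(p,d):
    W=cloud("top",d); hsv=cv2.cvtColor(p,cv2.COLOR_RGB2HSV).astype(int)
    v,u=np.mgrid[:400,:640]
    o={}
    g=(hsv[...,1]<60)&(W[...,2]>.018)&(abs(W[...,0]-.52)<.25)&(abs(W[...,1]-.02)<.2)
    led=(hsv[...,1]<40)&(hsv[...,2]>185)&(W[...,0]<.42)&(W[...,0]>.3)&(abs(W[...,1]-.02)<.09)&(W[...,2]>.015)
    pts=np.c_[u[led],v[led]]
    if len(pts)>30:
        o["ledge"]=cv2.minAreaRect(onplane("top",pts,.028).astype(np.float32)*1000)
    y=(hsv[...,0]>18)&(hsv[...,0]<32)&(hsv[...,1]>140)&(hsv[...,2]>120)&(np.hypot(W[...,0]-.535,W[...,1]-.02)<.15)&(W[...,2]>.03)
    pts=np.c_[u[y],v[y]]
    if len(pts)>10: o["brass"]=cv2.minAreaRect(onplane("top",pts,.048).astype(np.float32)*1000); o["n"]=len(pts)
    return o
E
python3 - <<'E'
from h import *
z=np.load("top0.npz");p,d=z["p"],z["d"]
print(meas(p,d))
W=cloud("top",d)
print("z hub",W[224,315],"disc",W[245,315],"ledge",W[281,315],"brass",W[196,313],"table",W[300,250])
# disc boundary via height
hsv=cv2.cvtColor(p,cv2.COLOR_RGB2HSV)
m=((hsv[...,1]<70)&(W[...,2]>.016)&(W[...,2]<.045)&(W[...,0]>.4)&(np.hypot(W[...,0]-.535,W[...,1]-.02)<.17)).astype(np.uint8)
c=max(cv2.findContours(m,0,cv2.CHAIN_APPROX_NONE)[0],key=len)[:,0]
q=onplane("top",c,.028)
from scipy.optimize import least_squares
f=least_squares(lambda s:np.hypot(q[:,0]-s[0],q[:,1]-s[1])-s[2],[.535,.02,.14],loss="soft_l1",f_scale=.003)
print("disc",f.x)
# hub
hm=(W[...,2]>.06)&(np.hypot(W[...,0]-.535,W[...,1]-.02)<.02)
print("hub",W[hm].mean(0)if hm.any() else None, onplane("top",[[315,223.5]],.072))
# arms: points above .058
am=(W[...,2]>.055)&(W[...,2]<.075);r=np.hypot(W[...,0]-f.x[0],W[...,1]-f.x[1]);am&=(r>.05)&(r<.145)&(hsv[...,2]>150)
a=np.degrees(np.arctan2(W[...,1]-f.x[1],W[...,0]-f.x[0]))[am]
print(np.histogram(a,bins=72,range=(-180,180)))
E
```

```text
{'ledge': ((362.013671875, 17.615543365478516), (66.14266967773438, 55.384193420410156), 89.56385040283203), 'brass': ((631.111328125, 21.834178924560547), (44.42852020263672, 36.220970153808594), 33.29213333129883), 'n': 158}
z hub [0.53866258 0.01456364 0.07213348] disc [0.47400073 0.01541214 0.02827353] ledge [0.36218655 0.0159618  0.03057046] brass [0.62870535 0.02075826 0.04690988] table [ 3.01106121e-01  2.24264415e-01 -1.54030055e-04]
disc [0.45821519 0.00223157 0.06502435]
hub [0.5386657  0.01839057 0.07190945] [[0.54020753 0.01455724]]
(array([ 0,  0,  0,  0,  0,  0,  0,  0,  0,  0,  0,  0,  0,  0,  0,  0,  0,
        0,  5,  9,  7,  6,  6,  5,  5,  5,  4,  5,  5,  4,  4,  5,  4,  9,
       23, 25, 22, 15, 18, 23, 21, 27,  9,  4,  6,  4,  5,  5,  3,  5,  4,
        5,  7,  6,  6,  9, 10, 10,  1,  0,  0,  0,  0,  0,  0,  0,  0,  0,
        0,  0,  0,  0]), array([-180., -175., -170., -165., -160., -155., -150., -145., -140.,
       -135., -130., -125., -120., -115., -110., -105., -100.,  -95.,
        -90.,  -85.,  -80.,  -75.,  -70.,  -65.,  -60.,  -55.,  -50.,
        -45.,  -40.,  -35.,  -30.,  -25.,  -20.,  -15.,  -10.,   -5.,
          0.,    5.,   10.,   15.,   20.,   25.,   30.,   35.,   40.,
         45.,   50.,   55.,   60.,   65.,   70.,   75.,   80.,   85.,
         90.,   95.,  100.,  105.,  110.,  115.,  120.,  125.,  130.,
        135.,  140.,  145.,  150.,  155.,  160.,  165.,  170.,  175.,
        180.]))
```

```bash
python3 - <<'E'
from h import *
from scipy.optimize import least_squares
z=np.load("top0.npz");p,d=z["p"],z["d"]
W=cloud("top",d)
hsv=cv2.cvtColor(p,cv2.COLOR_RGB2HSV)
v,u=np.mgrid[:400,:640]
m=(W[...,2]>.02)&(W[...,2]<.036)&(W[...,0]>.39)&(W[...,0]<.72)&(abs(W[...,1]-.02)<.17)
q=onplane("top",np.c_[u[m],v[m]],.028); c=np.array([.538,.017])
a=np.degrees(np.arctan2(*(q-c).T[::-1]))
b=[]
for k in range(-180,180,5):
    s=q[(a>=k)&(a<k+5)]
    if len(s): b.append(s[np.argmax(np.hypot(*(s-c).T))])
b=np.array(b)
f=least_squares(lambda s:np.hypot(b[:,0]-s[0],b[:,1]-s[1])-s[2],[.535,.02,.14],loss="soft_l1",f_scale=.002)
print("disc",f.x)
g=(W[...,2]>.06)&(W[...,2]<.08)&(abs(W[...,0]-.538)<.16)&(abs(W[...,1]-.017)<.16)
P=W[g]; print(len(P),P.min(0),P.max(0)); 
c=f.x[:2]
r=P[:,:2]-c; rr=np.hypot(*r.T); s=rr>.06
th=np.degrees(np.arctan2(r[s,1],r[s,0])); print("arm angle mod 90",np.degrees(np.angle(np.exp(4j*np.radians(th)).mean()))/4, np.median((th%90)), np.histogram(th,bins=36,range=(-180,180))[0])
# padlock incl. shackle: points above disc 12..24mm in compartment
ar=np.median(th%90)
h=(W[...,2]>.036)&(W[...,2]<.055);R=W[...,:2]-c;rr=np.hypot(R[...,0],R[...,1]);an=(np.degrees(np.arctan2(R[...,1],R[...,0]))-ar+180)%360-180
for lo in(-180,-90,0,90):
    k=h&(rr>.03)&(rr<.135)&(an>lo+8)&(an<lo+82)
    if k.sum()>5:
        t=W[k][:,:2].astype(np.float32)*1000; print(lo,k.sum(),cv2.minAreaRect(t))
E
```

```text
disc [0.54161897 0.01751244 0.13900954]
517 [ 0.42367461 -0.0988623   0.06004552] [0.65780156 0.13298954 0.07731838]
arm angle mod 90 -34.40795045235579 55.55290049062479 [ 0  0  0  0  0 74  0  0  0  0  0  0  0  0 66  0  0  0  0  0  0  0  0 66
  0  0  0  0  0  0  0  0 73  0  0  0]
-180 476 ((559.378173828125, -66.38851928710938), (79.67921447753906, 63.89949035644531), 76.70172882080078)
-90 224 ((625.8298950195312, 46.0538330078125), (52.08409881591797, 92.53644561767578), 17.280675888061523)
0 86 ((514.1998901367188, 104.28924560546875), (84.24130249023438, 59.297691345214844), 0.5645943880081177)
```

Axis is about (0.541, 0.0175). The arms stand at 55.6° + k·90°, the padlock centre at about 11° and the ledge at 180°, so I need about +169° (counter-clockwise). I'll push the arm at 235.6° from inside the empty compartment.

```bash
python3 -m crank '0 -1.87 -2.98 0 0 0 0;0 -1.87 -2.98 0 0 0 0;0 -1.87 -2.98 0 0 0 0;0 -1.87 -2.98 0 0 0 0;0 -1.87 -2.98 0 0 0 0' 20 && python3 -m crank '0 -1.87 -2.98 0 0 0 0;0 -1.87 -2.98 0 0 0 0;0 -1.87 -2.98 0 0 0 0;0 -3.46 -1.9 0 0 0 0;0 -3.46 -1.9 0 0 0 0' && python3 -m crank '0 -3.46 -1.9 0 0 0 0;0 -3.46 -1.9 0 0 0 0;0 -3.46 -1.9 0 0 0 0;0 -3.46 -1.9 0 0 0 0;0 -3.46 -1.9 0 0 0 0' && python3 -m crank '0 -3.46 -1.9 0 0 0 0;0 -3.46 -1.9 0 0 0 0;0 -3.46 -1.9 0 0 0 0;0 0 0 0 0 0 0;0 0 0 0 0 0 0'
```

```text
t: 0.92
eef_pos: [0.2785, -0.4758, 0.2314]
orientation: [[0.251, -0.968, 0.0], [-0.968, -0.251, -0.0], [0.0, -0.0, -1.0]]
force: [1.2, 0.1, 0.7]
opening: 0.0256
t: 1.33
eef_pos: [0.3703, -0.3223, 0.2311]
orientation: [[0.251, -0.968, 0.0], [-0.968, -0.251, -0.0], [0.0, -0.0, -1.0]]
force: [0.6, -0.4, -0.0]
opening: 0.0002
t: 1.75
eef_pos: [0.4181, -0.1307, 0.2316]
orientation: [[0.251, -0.968, 0.001], [-0.968, -0.251, -0.0], [0.001, -0.0, -1.0]]
force: [1.7, -0.2, -1.5]
opening: 0.0002
t: 2.17
eef_pos: [0.4474, -0.0159, 0.2314]
orientation: [[0.255, -0.967, 0.0], [-0.967, -0.255, -0.0], [0.0, -0.0, -1.0]]
force: [-0.0, -0.6, 0.2]
opening: -0.0002
```

```bash
python3 -m crank '0 0 0 3.5 0 0 0;0 0 0 3.5 0 0 0;0 0 0 3.5 0 0 0;0 0 0 2.5 0 0 0;0 0 0 0 0 0 0'
python3 - <<'E'
from h import *
p,d=snap("side"); cv2.imwrite("pics/s1.png",cv2.resize(p[100:350,180:500,::-1],None,fx=2.4,fy=2.4))
E
```

```text
t: 2.58
eef_pos: [0.4453, -0.0187, 0.0978]
orientation: [[0.249, -0.968, -0.007], [-0.968, -0.249, 0.001], [-0.003, 0.006, -1.0]]
force: [-0.4, 0.2, -0.6]
opening: 0.0002
```

View pics/s1.png

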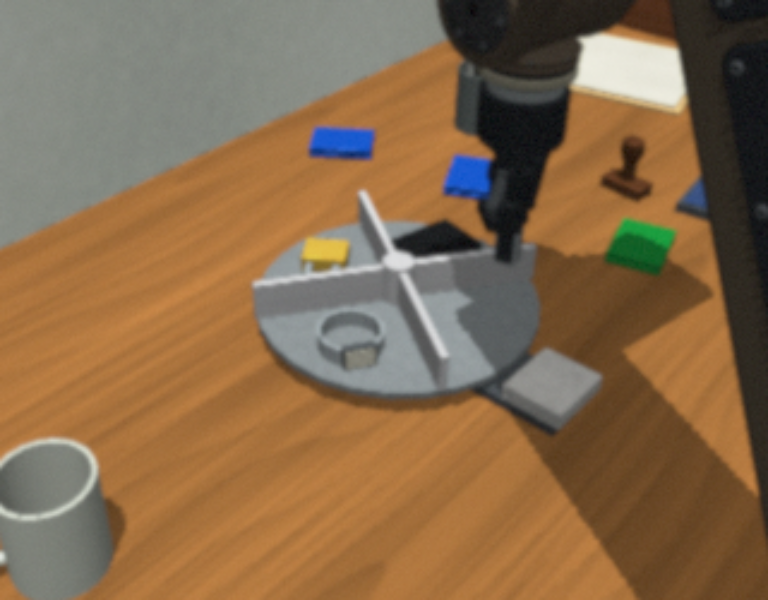

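The fingertip, at about (508,255), hangs above the empty compartment. Now lowering it to 43 mm.

```bash
python3 -m crank '0 0 0 2 0 0 0;0 0 0 2 0 0 0;0 0 0 1.5 0 0 0;0 0 0 0 0 0 0;0 0 0 0 0 0 0'
python3 - <<'E'
import numpy as np
from plant import robot
o=robot.get_obs();R=o["orientation"];print(o["eef_pos"],o["force"])
c=np.array([.541,.0175]); p=np.r_[o["eef_pos"][:2]]
q=p-c;print(np.degrees(np.arctan2(q[1],q[0]))%360,np.hypot(*q))
prev=p
R0=np.array([[.251,-.968,0],[-.968,-.251,0],[0,0,-1]])
for a in list(range(205,401,3)):
    w=c+.1*np.array([np.cos(np.radians(a)),np.sin(np.radians(a))])
    dl=R0.T@np.r_[w-prev,0]*100; prev=w; print(a,np.round(w,3),np.round(dl[:2],2))
E
```

```text
t: 3.05
eef_pos: [0.4477, -0.0183, 0.0474]
orientation: [[0.25, -0.968, 0.001], [-0.968, -0.25, -0.0], [0.0, -0.001, -1.0]]
force: [0.4, 0.3, -0.2]
opening: -0.0002
[ 0.4477333  -0.018327    0.04744114] [ 0.40119662  0.26499123 -0.15225722]
201.0135253687124 0.09991122023312066
205 [ 0.45  -0.025] [ 0.69 -0.09]
208 [ 0.453 -0.029] [ 0.51 -0.11]
211 [ 0.455 -0.034] [ 0.51 -0.14]
214 [ 0.458 -0.038] [ 0.5  -0.16]
217 [ 0.461 -0.043] [ 0.49 -0.19]
220 [ 0.464 -0.047] [ 0.48 -0.21]
223 [ 0.468 -0.051] [ 0.47 -0.24]
226 [ 0.472 -0.054] [ 0.45 -0.26]
229 [ 0.475 -0.058] [ 0.44 -0.28]
232 [ 0.479 -0.061] [ 0.42 -0.31]
235 [ 0.484 -0.064] [ 0.41 -0.33]
238 [ 0.488 -0.067] [ 0.39 -0.35]
241 [ 0.493 -0.07 ] [ 0.37 -0.37]
244 [ 0.497 -0.072] [ 0.35 -0.39]
247 [ 0.502 -0.075] [ 0.33 -0.41]
250 [ 0.507 -0.076] [ 0.31 -0.42]
253 [ 0.512 -0.078] [ 0.29 -0.44]
256 [ 0.517 -0.08 ] [ 0.26 -0.45]
259 [ 0.522 -0.081] [ 0.24 -0.47]
262 [ 0.527 -0.082] [ 0.21 -0.48]
265 [ 0.532 -0.082] [ 0.19 -0.49]
268 [ 0.538 -0.082] [ 0.16 -0.5 ]
271 [ 0.543 -0.082] [ 0.14 -0.51]
274 [ 0.548 -0.082] [ 0.11 -0.51]
277 [
[... 686 characters left out ...]
 -0.022] [-0.41 -0.33]
340 [ 0.635 -0.017] [-0.42 -0.31]
343 [ 0.637 -0.012] [-0.44 -0.29]
346 [ 0.638 -0.007] [-0.45 -0.26]
349 [ 0.639 -0.002] [-0.47 -0.24]
352 [0.64  0.004] [-0.48 -0.21]
355 [0.641 0.009] [-0.49 -0.19]
358 [0.641 0.014] [-0.5  -0.16]
361 [0.641 0.019] [-0.51 -0.14]
364 [0.641 0.024] [-0.51 -0.11]
367 [0.64 0.03] [-0.52 -0.08]
370 [0.639 0.035] [-0.52 -0.06]
373 [0.638 0.04 ] [-0.52 -0.03]
376 [0.637 0.045] [-0.52 -0.  ]
379 [0.636 0.05 ] [-0.52  0.03]
382 [0.634 0.055] [-0.52  0.05]
385 [0.632 0.06 ] [-0.52  0.08]
388 [0.629 0.064] [-0.51  0.11]
391 [0.627 0.069] [-0.51  0.14]
394 [0.624 0.073] [-0.5   0.16]
397 [0.621 0.078] [-0.49  0.19]
400 [0.618 0.082] [-0.48  0.21]
```

```bash
python3 -m crank '0 .69 -.09 .2 0 0 0;0 .51 -.11 .2 0 0 0;0 .51 -.14 0 0 0 0;0 .5 -.16 0 0 0 0;0 .49 -.19 0 0 0 0' && python3 -m crank '0 .48 -.21 0 0 0 0;0 .47 -.24 0 0 0 0;0 .45 -.26 0 0 0 0;0 .44 -.28 0 0 0 0;0 .42 -.31 0 0 0 0'
```

```text
t: 3.47
eef_pos: [0.4611, -0.0428, 0.0427]
orientation: [[0.251, -0.968, 0.001], [-0.968, -0.251, -0.0], [0.0, -0.001, -1.0]]
force: [0.2, -0.6, 0.3]
opening: 0.0001
t: 3.88
eef_pos: [0.4791, -0.061, 0.0422]
orientation: [[0.251, -0.968, -0.0], [-0.968, -0.251, 0.0], [-0.0, 0.0, -1.0]]
force: [-0.9, 1.5, -0.0]
opening: -0.0001
```

```bash
python3 -m crank '0 .41 -.33 0 0 0 0;0 .39 -.35 0 0 0 0;0 .37 -.37 0 0 0 0;0 .35 -.39 0 0 0 0;0 .33 -.41 0 0 0 0'
python3 - <<'E'
from h import *
p,d=snap("top"); cv2.imwrite("pics/t2.png",cv2.resize(p[90:310,200:440,::-1],None,fx=2.5,fy=2.5))
E
```

```text
t: 4.3
eef_pos: [0.5019, -0.0742, 0.0423]
orientation: [[0.251, -0.968, -0.0], [-0.968, -0.251, -0.0], [-0.0, 0.0, -1.0]]
force: [-1.1, 1.9, -0.9]
opening: -0.0
```

View pics/t2.png

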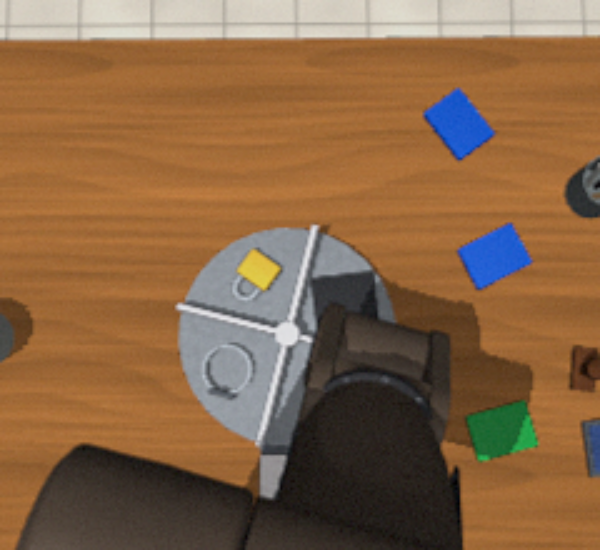

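The turntable has begun turning: the padlock is now at (258,270) in the crop and the upper arm tip at (316,228), about 22° on. The push force is around 2 N. I'll keep going.

```bash
python3 -m crank '0 .31 -.42 0 0 0 0;0 .29 -.44 0 0 0 0;0 .26 -.45 0 0 0 0;0 .24 -.47 0 0 0 0;0 .21 -.48 0 0 0 0' && python3 -m crank '0 .19 -.49 0 0 0 0;0 .16 -.5 0 0 0 0;0 .14 -.51 0 0 0 0;0 .11 -.51 0 0 0 0;0 .08 -.52 0 0 0 0' && python3 -m crank '0 .06 -.52 0 0 0 0;0 .03 -.52 0 0 0 0;0 0 -.52 0 0 0 0;0 -.03 -.52 0 0 0 0;0 -.05 -.52 0 0 0 0'
```

```text
t: 4.77
eef_pos: [0.5272, -0.0811, 0.0423]
orientation: [[0.251, -0.968, -0.0], [-0.968, -0.251, -0.0], [0.0, 0.0, -1.0]]
force: [-0.5, 0.4, 0.4]
opening: 0.0005
t: 5.18
eef_pos: [0.5533, -0.0812, 0.0423]
orientation: [[0.251, -0.968, -0.0], [-0.968, -0.251, -0.0], [0.0, 0.0, -1.0]]
force: [-2.7, 1.6, 0.7]
opening: 0.0
t: 5.6
eef_pos: [0.5785, -0.0747, 0.0423]
orientation: [[0.251, -0.968, -0.0], [-0.968, -0.251, -0.0], [0.0, 0.0, -1.0]]
force: [-2.7, -0.1, 0.4]
opening: 0.0002
```

```bash
python3 -m crank '0 -.08 -.52 0 0 0 0;0 -.11 -.51 0 0 0 0;0 -.14 -.51 0 0 0 0;0 -.16 -.5 0 0 0 0;0 -.19 -.49 0 0 0 0'
python3 - <<'E'
from h import *
p,d=snap("top"); cv2.imwrite("pics/t3.png",cv2.resize(p[90:310,200:440,::-1],None,fx=2.5,fy=2.5))
E
```

```text
t: 6.02
eef_pos: [0.6012, -0.0616, 0.0423]
orientation: [[0.251, -0.968, -0.0], [-0.968, -0.251, -0.0], [0.0, 0.0, -1.0]]
force: [-1.5, -0.1, -0.3]
opening: 0.0002
```

View pics/t3.png

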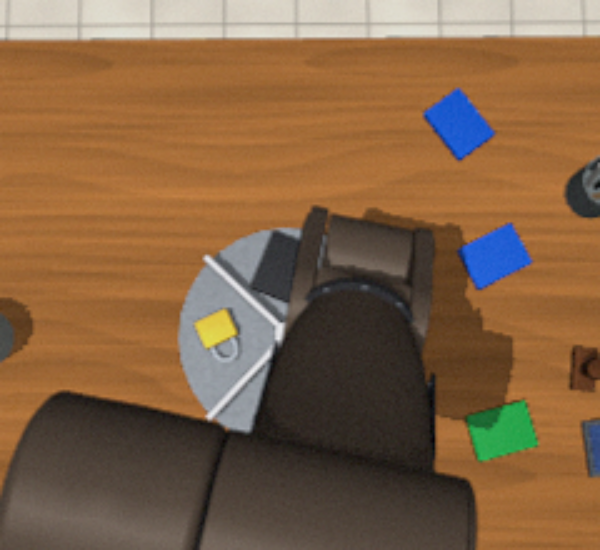

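The padlock is now on the left at (216,328) in the crop, about 90° round. Continuing.

```bash
python3 -m crank '0 -.21 -.48 0 0 0 0;0 -.24 -.47 0 0 0 0;0 -.26 -.45 0 0 0 0;0 -.28 -.44 0 0 0 0;0 -.31 -.42 0 0 0 0' && python3 -m crank '0 -.33 -.41 0 0 0 0;0 -.35 -.39 0 0 0 0;0 -.37 -.37 0 0 0 0;0 -.39 -.35 0 0 0 0;0 -.41 -.33 0 0 0 0' && python3 -m crank '0 -.42 -.31 0 0 0 0;0 -.44 -.29 0 0 0 0;0 -.45 -.26 0 0 0 0;0 -.47 -.24 0 0 0 0;0 -.48 -.21 0 0 0 0'
```

```text
t: 6.48
eef_pos: [0.6198, -0.0432, 0.0423]
orientation: [[0.251, -0.968, 0.0], [-0.968, -0.251, -0.0], [0.0, -0.0, -1.0]]
force: [-1.6, -0.9, -0.6]
opening: -0.0
t: 6.9
eef_pos: [0.6329, -0.0206, 0.0423]
orientation: [[0.251, -0.968, 0.0], [-0.968, -0.251, -0.0], [0.0, -0.0, -1.0]]
force: [-1.0, -1.1, -0.3]
opening: 0.0
t: 7.32
eef_pos: [0.6398, 0.0046, 0.0423]
orientation: [[0.251, -0.968, 0.0], [-0.968, -0.251, -0.0], [0.0, -0.0, -1.0]]
force: [-0.2, -1.3, 0.8]
opening: 0.0002
```

```bash
python3 -m crank '0 -.49 -.19 0 0 0 0;0 -.5 -.16 0 0 0 0;0 -.51 -.14 0 0 0 0;0 -.51 -.11 0 0 0 0;0 -.52 -.08 0 0 0 0' && python3 -m crank '0 -.52 -.06 0 0 0 0;0 -.52 -.03 0 0 0 0;0 -.52 0 0 0 0 0;0 -.52 .03 0 0 0 0;0 0 0 0 0 0 0'
python3 - <<'E'
from h import *
p,d=snap("top"); cv2.imwrite("pics/t4.png",cv2.resize(p[90:310,200:440,::-1],None,fx=2.5,fy=2.5))
p,d=snap("side"); cv2.imwrite("pics/s4.png",cv2.resize(p[100:350,180:500,::-1],None,fx=2.4,fy=2.4))
for r in robot.look_for("padlock","side")[:3]: print(r)
E
```

```text
t: 7.73
eef_pos: [0.6399, 0.0308, 0.0423]
orientation: [[0.251, -0.968, 0.0], [-0.968, -0.251, -0.0], [0.0, -0.0, -1.0]]
force: [-0.2, -1.9, 0.2]
opening: -0.0002
t: 8.15
eef_pos: [0.6349, 0.0516, 0.0423]
orientation: [[0.252, -0.968, -0.0], [-0.968, -0.252, 0.0], [-0.0, 0.0, -1.0]]
force: [0.8, -0.4, -0.4]
opening: 0.0003
{'location': [0.4504, 0.0547, 0.0486], 'conf': 0.93}
```

View pics/t4.png

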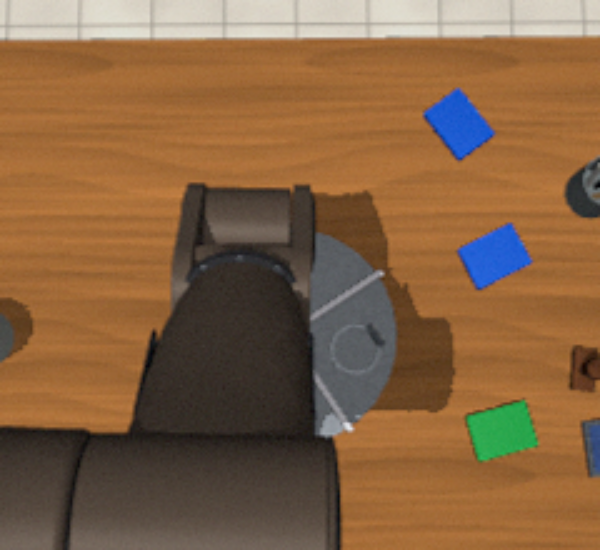

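View pics/s4.png

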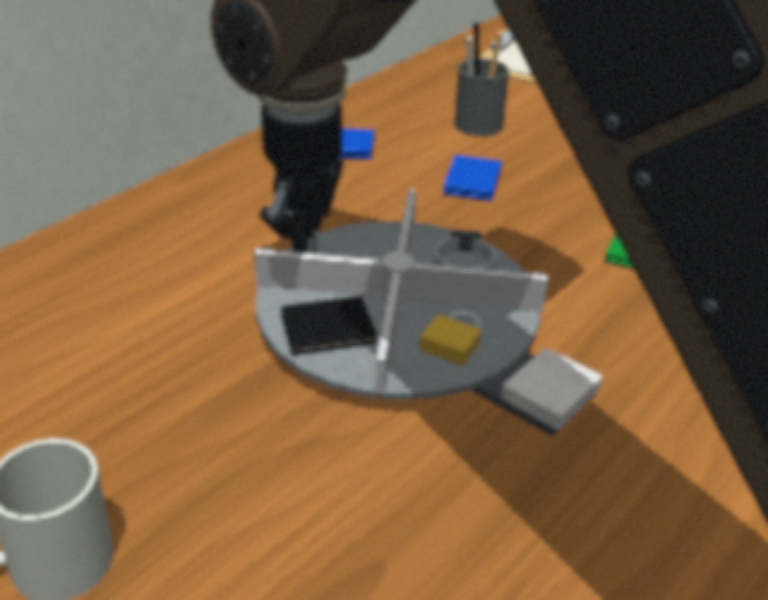

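The side view shows the padlock at (452,338) in the crop, a little short of the ledge's middle. I'll measure the arm angle from depth.

```bash
cat >> h.py <<'E'
C=np.array([.541,.0175])
def armang(n,d,guess=None):
    W=cloud(n,d);r=W[...,:2]-C;rr=np.hypot(r[...,0],r[...,1])
    k=(d>0)&(W[...,2]>.06)&(W[...,2]<.0715)&(rr>.04)&(rr<.142)
    th=np.degrees(np.arctan2(r[k][:,1],r[k][:,0]))
    return k.sum(),np.histogram(th,bins=36,range=(-180,180))[0],th
E
python3 - <<'E'
from h import *
for n in("top","side"):
    p,d=snap(n); k,hh,th=armang(n,d); print(n,k,hh)
    i=np.argmax(hh)*10-175
    for lo in range(-180,180,10):
        pass
    from scipy.signal import find_peaks
    for j in np.where(hh>12)[0]:
        c=j*10-175; s=th[abs(th-c)<9]; print(c,np.median(s),s.std())
    if n=="side":
        hsv=cv2.cvtColor(p,cv2.COLOR_RGB2HSV).astype(int);W=cloud(n,d);r=W[...,:2]-C
        y=(hsv[...,0]>15)&(hsv[...,0]<34)&(hsv[...,1]>120)&(W[...,2]>.043)&(W[...,2]<.052)&(np.hypot(r[...,0],r[...,1])<.14)
        print(y.sum(),cv2.minAreaRect(W[y][:,:2].astype(np.float32)*1000))
E
```

```text
top 142 [ 0  0  0 60  0  0  0  0  0  0  0  1 81  0  0  0  0  0  0  0  0  0  0  0
  0  0  0  0  0  0  0  0  0  0  0  0]
-145 -146.3745864822417 1.38670575565632
-55 -56.313873361070335 1.8905674496833993
side 622 [  0   0  18 181   0   0   0   0   0   0   0   5  69   0   0   0   0   0
   0   5  45 170   1   0   0   0   0   0   0   1 127   0   0   0   0   0]
-155 -148.27320560410232 1.2722677492590275
-145 -147.8044084943385 1.9893740821668626
-55 -57.49095685240819 1.7655028371597232
25 30.696959978193018 4.608959699129989
35 34.14481341676522 2.829836938216132
125 123.89403449851145 1.7362758428303924
247 ((453.8214416503906, 47.00306701660156), (45.35932540893555, 36.33562088012695), 11.997085571289062)
```

The turntable has turned 157.8° so far. The padlock's centre is at about 169.4°, so it needs another 10.5°. I'll finish slowly.

```bash
python3 -m crank '0 -.52 .05 0 0 0 0;0 -.52 .08 0 0 0 0;0 -.4 .09 0 0 0 0;0 -.25 .06 0 0 0 0;0 -.15 .04 0 0 0 0' ; python3 -m crank '0 0 0 0 0 0 0;0 0 0 0 0 0 0'
cat > m.py <<'E'
from h import *
for n in("top","side"):
    p,d=snap(n); k,hh,th=armang(n,d)
    for j in np.where(hh>25)[0]:
        c=j*10-175; s=th[abs(th-c)<9]; print(n,c,np.median(s),s.std())
    hsv=cv2.cvtColor(p,cv2.COLOR_RGB2HSV).astype(int);W=cloud(n,d);r=W[...,:2]-C
    y=(hsv[...,0]>15)&(hsv[...,0]<34)&(hsv[...,1]>120)&(W[...,2]>.042)&(W[...,2]<.053)&(np.hypot(r[...,0],r[...,1])<.14)
    if y.sum()>20:
        b=cv2.minAreaRect(W[y][:,:2].astype(np.float32)*1000);print(n,y.sum(),b)
E
python3 m.py
```

```text
t: 8.82
eef_pos: [0.6273, 0.0682, 0.0423]
orientation: [[0.252, -0.968, -0.0], [-0.968, -0.252, -0.0], [0.0, 0.0, -1.0]]
force: [0.3, -1.1, -0.8]
opening: -0.0
t: 8.98
eef_pos: [0.6275, 0.0678, 0.0423]
orientation: [[0.251, -0.968, 0.0], [-0.968, -0.251, -0.0], [0.0, -0.0, -1.0]]
force: [0.4, 0.2, 0.9]
opening: 0.0001
top -135 -136.95738260035358 1.925437805502672
top -45 -47.00322073389603 1.774351097199112
side -145 -138.88404408094033 1.5106093149153572
side -135 -138.6463835667093 2.04836386684318
side -45 -47.70892676038609 1.7782281743045296
side 35 41.59604011860901 3.3276705240008946
side 45 43.33378387151738 2.715894541619734
side 135 132.81938145319683 1.7482743253590771
side 240 ((451.0155334472656, 31.604354858398438), (45.76545715332031, 39.079193115234375), 20.593812942504883)
```

The padlock's centre is now at about (0.456, 0.018), against a ledge line at y ≈ 0.0175. I'll back off, lift clear and withdraw so I can check from above.

```bash
python3 -m crank '0 .6 -.1 0 0 0 0;0 .8 -.1 0 0 0 0;0 .8 0 0 0 0 0;0 0 0 -2 0 0 0;0 0 0 -3.5 0 0 0' ; python3 -m crank '0 0 0 -4 0 0 0;0 0 0 -4 0 0 0;0 0 0 -4 0 0 0;0 0 0 -2 0 0 0;0 3.4 1.9 0 0 0 0'; python3 -m crank '0 3.4 1.9 0 0 0 0;0 3.4 1.9 0 0 0 0;0 3.4 1.9 0 0 0 0;0 3.4 1.9 0 0 0 0;0 3.4 1.9 0 0 0 0';python3 -m crank '0 3.4 1.9 0 0 0 0;0 3.4 1.9 0 0 0 0;0 3.4 1.9 0 0 0 0;0 3.4 1.9 0 0 0 0;0 3.4 1.9 0 0 0 0';python3 -m crank '0 3 2.5 0 0 0 0;0 3 2.5 0 0 0 0;0 3 2.5 0 0 0 0;0 0 0 0 0 0 0;0 0 0 0 0 0 0'
cat >> m.py <<'E'
p,d=snap("top"); cv2.imwrite("pics/t5.png",p[...,::-1]);print(meas(p,d))
for t in ["padlock","ledge","stamp","mug","pencup"]:
    for r in robot.look_for(t,"top")[:2]: print(t,np.round(r["location"],3),round(r["conf"],2))
E
python3 m.py
```

```text
t: 9.5
eef_pos: [0.6337, 0.0454, 0.0946]
orientation: [[0.25, -0.968, -0.006], [-0.968, -0.25, 0.0], [-0.002, 0.006, -1.0]]
force: [-0.0, -0.1, -0.2]
opening: 0.0001
t: 9.92
eef_pos: [0.6277, 0.0118, 0.2428]
orientation: [[0.255, -0.967, 0.009], [-0.967, -0.255, 0.0], [0.002, -0.009, -1.0]]
force: [1.0, -0.9, -0.1]
opening: 0.0001
t: 10.33
eef_pos: [0.575, -0.1818, 0.2375]
orientation: [[0.251, -0.968, 0.0], [-0.968, -0.251, -0.0], [0.0, -0.0, -1.0]]
force: [1.3, 0.1, 0.2]
opening: -0.0
t: 10.75
eef_pos: [0.5253, -0.3704, 0.2375]
orientation: [[0.25, -0.968, 0.0], [-0.968, -0.25, -0.0], [0.0, -0.0, -1.0]]
force: [-0.3, 0.4, 0.5]
opening: -0.0
t: 11.17
eef_pos: [0.4747, -0.4761, 0.2368]
orientation: [[0.247, -0.969, -0.0], [-0.969, -0.247, 0.0], [-0.0, 0.0, -1.0]]
force: [0.5, 0.1, -0.1]
opening: 0.0002
top -135 -136.96192359835237 1.9398105764208062
top -45 -47.04885443067287 1.8638469914916604
top 45 41.80456995849345 1.7612571902458207
top 135 132.19999809556145 1.7769282813372351
top 159 ((452.08331298828125, 31.253421783447266), (44.088829040527344, 36.5859375), 18.100704193115234)
side -135 -138.49204397837502 2.255920573025463
side -45 -47.69885941127285 1.8376233195933536
side 35 42.47997089587551 1.979346149039529
side 45 43.69160569649525 2.2628869284405964
side 135 132.88126571892317 1.7018968651589457
side 239 ((450.8828125, 31.963134765625), (44.55669403076172, 39.36415100097656), 22.101715087890625)
{'ledge': ((362.0082092285156, 17.62831687927246), (66.18346405029297, 55.38471984863281), 89.573974609375), 'brass': ((452.332275390625, 29.94437599182129), (43.08626174926758, 36.433040618896484), 20.64651870727539), 'n': 162}
padlock [0.456 0.028 0.043] 0.81
padlock [ 0.738 -0.388  0.056] 0.41
ledge [0.371 0.018 0.024] 0.56
mug [0.544 0.432 0.045] 0.78
pencup [ 0.736 -0.388  0.06 ] 0.57
```

View pics/t5.png

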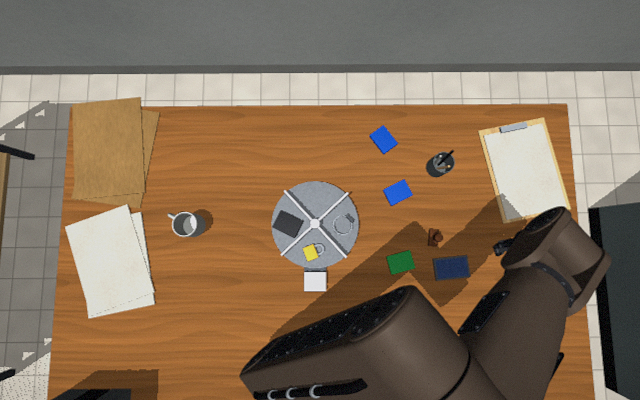

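```bash
python3 - <<'E'
from h import *
i=cv2.imread("pics/t5.png")
m=robot.camera_model("top");P=np.array([[.456,.0175,.038],[.37,.0175,.028],[.541,.0175,.072]])
q=(P@m["R"].T+m["t"])@m["intrinsics"].T;q=q[:,:2]/q[:,2:];print(q)
i=cv2.resize(i[175:300,255:380],None,fx=4.8,fy=4.8,interpolation=cv2.INTER_CUBIC)
for a in q: cv2.circle(i,tuple(int(v) for v in ((a-[255,175]+.5)*4.8)),3,(0,0,255),-1)
cv2.imwrite("pics/t5c.png",i)
E
```

```text
[[314.32981425 250.81259911]
 [314.50769879 278.37873915]
 [314.04486494 223.24925219]]
```

View pics/t5c.png

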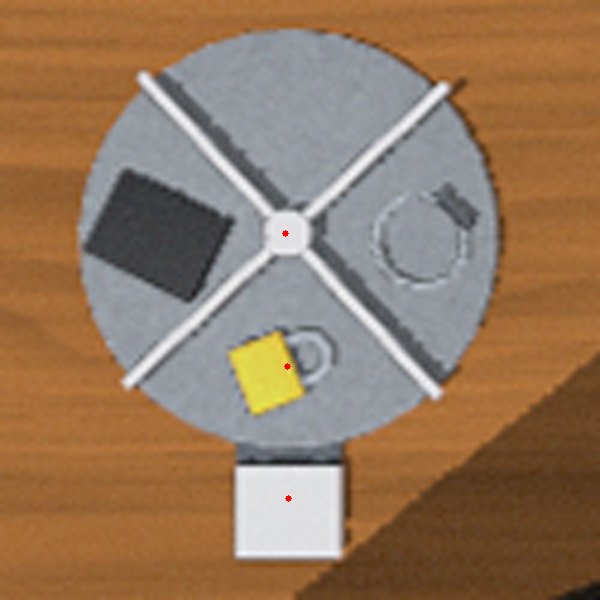

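The estimated padlock centre, at (287,366) in the crop, falls midway between the body's back edge and the shackle's end. It lies on the line from hub to ledge middle. The wallet, watch and bystanders are undisturbed and the arm is clear, so I'm handing in.

```bash
python3 -c "
from plant import robot
print(robot.get_obs()['t'],robot.close_job())"
```

```text
the job is handed in; nothing more can be done
11.5667 None
```

I pushed one turntable arm with the closed fingertip from the empty compartment. It turned about 168° counter-clockwise at about 0.6 rad/s, with forces of around 3 N or less. I then backed off, lifted clear, withdrew the arm and handed the job in at 11.6 s.

- **Padlock:** the last top view puts its centre at about (0.456, 0.017). That is within about 1–2 mm of the ledge's middle line (y ≈ 0.0175) and about 85 mm from the axis on the ledge's side. The detector's y of 0.028 is farther off, but it reports the middle of the visible surface, which leans towards the brass body. The two cameras' arm angles differed by up to about 2°, roughly 3 mm at the padlock.
- **Things on the turntable:** the wallet and watch rode along and lie flat in their compartments.
- **Bystanders:** the mug and pen cup were found within 3 mm of where they started. The detector missed the stamp in the last picture, but it shows upright in its place there.

The turntable's angle was unchanged between the reading before I backed off and the one after I withdrew. Handing in gives no verdict.

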